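# Fit the turntable's drive key and bring the platter to zero

### The arm

A 6-joint arm with a two-finger parallel gripper is mounted at the origin on the work surface; the furniture and walls round the work are solid. World frame = base frame: x ahead of the robot, y to its left, z up, the work surface at z = 0. Lengths are in m, angles in rad, forces in N, time in s.
With the tool pointing down it reaches from about 0.275 to 0.85 m from the base axis. Payload 19 kg.
Tool frame: the origin (TCP) lies midway between the tips of the shut fingers; the grasp point (between the pads) lies 19 mm behind it (env.tcp_to_grasp is the distance from the TCP to the grasp point, in m); z points along the fingers, y is the line along which they close (so a half turn about z gives the same grasp; the last joint's range is limited). The gripper opens to 85 mm and grips with 20 to 120 N. Pads are 22 mm wide; open, the fingers measure 114 mm over their backs; the gripper's body (76 mm by 85 mm) begins 54 mm behind the grasp point. The pads swing forward as they close: fully open they stand 13 mm farther back than shut.
Start: joints at [-1.369, 0.15, 1.437, -0, 1.554, -0.134], TCP at [0.189, -0.543, 0.231] pointing down, gripper open.
Joint ranges: [-2.8, 2.8], [-0.68, 2.1], [0.12, 2.68], [-1.39, 4.53], [0.16, 2.79], [-2.81, 2.81]. Speed limits (rad/s): [1.89, 1.89, 2.22, 3.01, 3.01, 3.01].

### API

Orientations are given as a 3x3 rotation matrix whose columns are the frame's x, y, z axes.
In Python, from plant import monitor, read_camera, get_calibration, job_done, env gives the robot as it stands.
- The arm moves only by the shell command python3 -m crank 'ROWS' [FORCE]. ROWS is JSON, a list of rows, each a list of 3 entries, a list of its own where there are three numbers: the gripper's target within -1 to 1 (fully open at 1, half-way at 0, shut at -1), then the shift along the tool's x, y, z as a fraction of full scale, then the turn about the tool's z as a fraction of full scale. A call has 1 to 20 rows; each row shifts and turns the commanded pose from where the row before left it, along the tool's axes as they then stand; what a row does not reach is not made up. Full scale, the value 1, is 0.06 m for a shift and 0.08 rad for a turn. A row lasts 1/8 s, in which the tool goes at most 62.5 mm and 10.7 degrees, less where a joint would pass 70% of its speed; a pose out of reach is approached as far as the arm can. A call with a number of a shift or a turn outside -1 to 1 is refused whole. A call with a gripper value outside its range is refused whole. The fingers move at their own pace and stop on an object; FORCE is the grip in N (left out, the last holds). Time passes only in rows, so rows that do not move let the fingers close. It gives the time, the measured TCP pose, the force, the opening and the grip force at its end, in the units of the state.
- monitor.state(): the state, without advancing time (a new reading comes with each control period).
- read_camera(name): name is "scene" or "top" or "wrist"; returns the picture (480x640x3 uint8, red, green, blue); there is no depth.
- get_calibration(name): a dict with "K" (3x3 intrinsics, pixels), "R" (3x3) and "t" (3): a world point X has camera coordinates R X + t; the wrist camera has in their place "hand_eye" (4x4, takes a point from camera to tool coordinates, whose origin is the TCP and whose axes are the flange's). Camera axes: x right, y down, z forward; pixel columns grow to the right and rows downward; lengths in m; the calibration is good to about 2 mm. A picture is of the moment at which its call begins: read the wrist's pose just before it. get_calibration takes no time and is no camera call.
- job_done(): hands the job in; it is judged then, once.
The state is a dict: "t": time; "joint_positions": joint angles; "joint_vel": joint speeds; "tau": joint torques, N m; "tool_pos": TCP position; "tool_rot": TCP orientation; "force": force on the tool from outside, world axes, zero at the start; "moment": the same for the moment, N m; "gripper_width": finger opening in m; "finger_force": force on a finger pad.
Only numpy, scipy, OpenCV 4.12 (cv2) and the standard library are available. Lean on these libraries where they do the work, as an engineer would, in place of code of your own. Each camera call takes 0.05 s, during which the arm holds its last target. There are 200 camera calls.

### The job

The photographer's turntable is needed for the next lot. Set its drive key upright over the steel post, turn it until its gear teeth mesh with the platter's toothed rim and push it fully home; then turn the key to bring the platter's long zero line round to the pointer on the base, and let go. Handle only the key, not the turntable itself, and keep the ink bottle standing in the middle of the platter.

Things in the scene. Friction and masses are not known exactly. Their poses are not given: they have to be found in the camera images.
- turntable: Low grey pear-shaped base plate, 184 mm across its wide end, 226 mm long, top 18 mm above the table, fixed. Origin on the table, z up. In its frame the platter turns about the vertical axis at (0, 34) mm and the steel post stands at (0, -66.5) mm. A brass washer round the post, top at z = 20 mm, is where the key's underside rests when home.
- post_top (a point): Tip of the turntable's vertical steel post: diameter 12 mm, chamfered, tip 50 mm above the table. Its axis is 100.5 mm from the platter's axis.
- pointer (a point): Small brass triangle on the base's rim, tip towards the platter: it lies 84 mm from the platter axis in the turntable's -x direction, at z = 21 mm.
- platter_centre (a point): Centre of the platter's top, z = 40 mm. The platter is a steel gear of 36 straight teeth (pitch radius 72 mm, tip 75.4, root 67.2; teeth 5.4 mm thick at the pitch radius), rim z = 20 to 36 mm, with a white pad of radius 64 mm on it. A dark radial line 34 mm long on the pad, among short 10-degree ticks, marks zero; one tooth is centred on that line's direction.
- platter (a joint): Turn of the platter, rad, anticlockwise from above; 0 when the zero line stands at the pointer. Starts 0.36 to 0.6. Light friction, about 0.03 N m. With the key meshed, turning the key anticlockwise by 2.57 rad (36/14) turns the platter clockwise by 1 rad; about 1.8 mm of backlash at the teeth.
- drive_key: Loose key, 84 mm high, about 0.2 kg, standing upright on its gear. Origin at the centre of its underside, z up. A steel pinion, z = 0 to 16 mm, of 14 straight teeth (pitch radius 28 mm, tip 31.4, root 23.2; teeth 5.4 mm thick), one tooth centred on the key's +x axis; above it a round collar of radius 16 mm to z = 42 mm. A 14.4 mm bore, open below, 38 mm deep, takes the post.
- key_handle (a point): Centre of the key's wooden wing handle, 63 mm above its underside: a flat block 50 mm long along the key's x, 14 mm thick along its y, from z = 42 to 84 mm of the key; grip it across its thickness. With teeth standing on the platter's teeth the key's underside is held at z = 36 mm over the table; meshed and home it is at 20 mm. Tooth ends are bevelled by 0.8 mm a side.
- ink_bottle: Square pale glass ink bottle with a dark cap, 44 x 44 x 63 mm, loose, standing in the middle of the platter. Origin at the centre of its underside.
Things that resemble listed ones, but are neither listed nor needed, are in the scene too. What is shaped like the drive_key but purple is not meant.

How it is judged:
By the outcome, as a careful person would: the job done as asked, in the order asked, and still so for the second after the job is handed in, with the robot touching nothing.
It also fails if it takes over 48 s, if anything falls off the work surface, if the arm or the gripper's body presses on something with over 40 N, if the wrist force passes 120 N, or if a joint passes its speed limit or range.

## Working session

There is one attempt and no reset: what is moved stays moved. The work goes in short steps, Python scripts to look and compute and a shell command to move; the robot and the scene stay as the last step left them, time stands still between calls to the robot, and variables do not carry over. Pictures are saved under pics/ and viewed, at most 10 in all, crops included, and the job is handed in when it is done.

```bash
mkdir -p pics; ls; python3 - <<'E'
from plant import monitor, read_camera, get_calibration, env
import cv2,numpy as np
for n in("scene","top"):
    cv2.imwrite(f"pics/{n}0.png",cv2.cvtColor(read_camera(n),cv2.COLOR_RGB2BGR))
    c=get_calibration(n);print(n,c['K'],c['R'],c['t'])
print(get_calibration("wrist"))
s=monitor.state();print(s,env.tcp_to_grasp)
E
```

```text
pics
scene [[497.06479234   0.         320.74105769]
 [  0.         497.06479234 239.15588966]
 [  0.           0.           1.        ]] [[-0.90786123 -0.41882794 -0.019265  ]
 [-0.29976045  0.68052189 -0.66860573]
 [ 0.29314102 -0.60122634 -0.74336749]] [0.44960389 0.1824685  0.78703754]
top [[518.62928995   0.         324.46538185]
 [  0.         518.62928995 234.26369683]
 [  0.           0.           1.        ]] [[ 2.94706876e-02 -9.99565281e-01  8.53373641e-04]
 [-9.95374410e-01 -2.94252049e-02 -9.14545803e-02]
 [ 9.14399340e-02  1.84580308e-03 -9.95808883e-01]] [-0.02259104  0.4608469   0.86971709]
{'K': array([[335.92171108,   0.        , 322.60829578],
       [  0.        , 335.92171108, 242.17052438],
       [  0.        ,   0.        ,   1.        ]]), 'hand_eye': array([[-8.19609974e-04, -9.49710373e-01, -3.13128626e-01,
         7.93804603e-02],
       [ 9.99999586e-01, -6.54362608e-04, -6.32821983e-04,
        -4.18869538e-04],
       [ 3.96097937e-04, -3.13129015e-01,  9.49710515e-01,
        -1.42671365e-01],
       [ 0.00000000e+00,  0.00000000e+00,  0.00000000e+00,
[... 167 characters left out ...]
52e-01]), 'joint_vel': array([-9.99239026e-05, -2.05501530e-04, -1.01290982e-03, -1.27390156e-03,
       -9.82531712e-04,  1.60929424e-04]), 'tau': array([ 5.21032111e-03, -7.14383268e+01, -5.71793711e+01, -4.42250746e-05,
        7.17060117e-03,  5.75862532e-05]), 'tool_pos': array([ 0.18941697, -0.54266784,  0.23075947]), 'tool_rot': array([[ 9.44156165e-01,  3.29498246e-01, -2.03282366e-04],
       [ 3.29498269e-01, -9.44155566e-01,  1.07569532e-03],
       [ 1.62509543e-04, -1.08260555e-03, -9.99999401e-01]]), 'force': array([ 1.0258527 , -0.44817098, -0.68768269]), 'moment': array([-0.02803779,  0.00496794, -0.04341669]), 'finger_force': 0.0, 'gripper_width': 0.08517619065456185} 0.0187
```

View pics/top0.png

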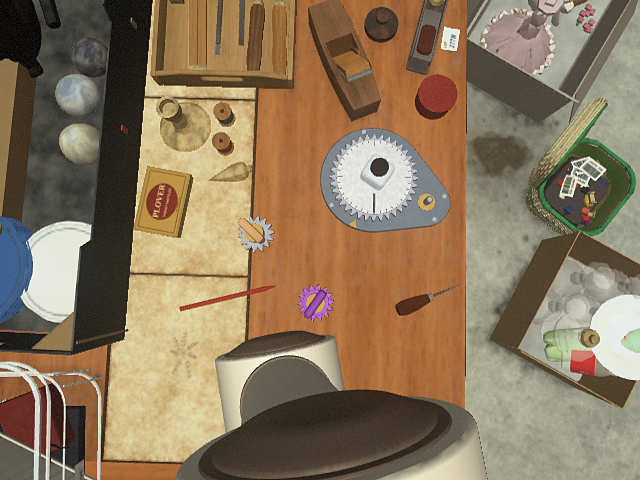

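View pics/scene0.png

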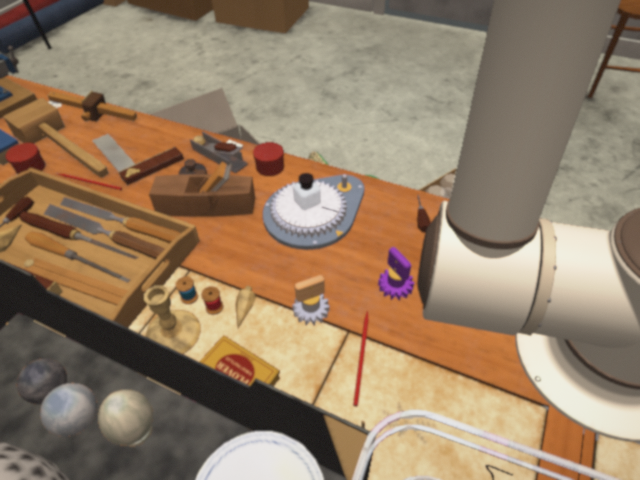

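Top view: the grey key is at about (254,234) with its handle near (250,230). The platter is at (374,177), the post at (428,201), the pointer at (352,225) and the zero line points to (374,213). Next I'll get rough world positions.

```bash
cat > h.py <<'E'
from plant import monitor, read_camera, get_calibration
import cv2,numpy as np
def cam(n,s=None):
    c=get_calibration(n)
    if n!="wrist": return c['K'],c['R'],c['t']
    s=s or monitor.state(); T=np.eye(4);T[:3,:3]=s['tool_rot'];T[:3,3]=s['tool_pos']
    M=np.linalg.inv(T@c['hand_eye']); return c['K'],M[:3,:3],M[:3,3]
def ray(c,p,z):
    K,R,t=c; d=R.T@np.linalg.solve(K,[p[0],p[1],1]); o=-R.T@t
    return o+d*(z-o[2])/d[2]
def px(c,X):
    K,R,t=c; q=K@(R@np.array(X)+t); return q[:2]/q[2]
def shot(n,f,box=None,k=1):
    s=monitor.state(); im=cv2.cvtColor(read_camera(n),cv2.COLOR_RGB2BGR)
    cv2.imwrite(f"pics/{f}_raw.png",im)
    if box: im=im[box[1]:box[3],box[0]:box[2]]
    cv2.imwrite(f"pics/{f}.png",cv2.resize(im,None,fx=k,fy=k,interpolation=cv2.INTER_CUBIC)); return cam(n,s),s
def togo(s,dw): # world shift -> tool axes, units
    return np.round(s['tool_rot'].T@np.array(dw)/0.06,3)
E
python3 - <<'E'
from h import *
t=cam("top"); s=cam("scene")
for n,p,z in [("key handle",(248,228),.084),("key gear",(256,235),.016),("post",(428,201),.05),("pointer",(352,225),.021),("platter",(374,177),.038),("zero end",(374,213),.04)]:
    X=ray(t,p,z); print(n,X.round(4),"in scene",px(s,X).round())
E
python3 - <<'E'
from h import *
a=cv2.imread('pics/top0.png')
b=np.hstack([cv2.resize(a[205:265,220:290],None,fx=5,fy=5,interpolation=3),cv2.resize(a[122:242,312:402+60],None,fx=2.5,fy=2.5,interpolation=3)])
cv2.imwrite('pics/c1.png',b);print(b.shape)
E
```

```text
key handle [0.462  0.1133 0.084 ] in scene [309. 280.]
key gear [0.457  0.1092 0.016 ] in scene [314. 303.]
post [ 0.5196 -0.1804  0.05  ] in scene [347. 175.]
pointer [ 0.4787 -0.0559  0.021 ] in scene [341. 232.]
platter [ 0.5601 -0.0904  0.038 ] in scene [310. 202.]
zero end [ 0.4981 -0.0915  0.04  ] in scene [339. 210.]
(300, 725, 3)
```

View pics/c1.png

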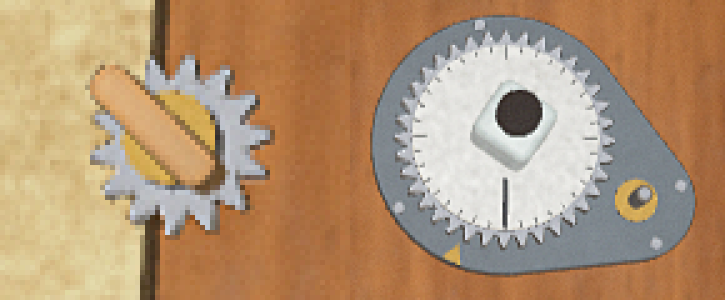

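The crop shows the handle's long axis running upper left to lower right, about 49° yaw. The post tip is at px (429,199), the pointer tip at (355,220), and the zero line points down. I'll turn the tool to match and go over the key.

```bash
python3 -m crank '[[1,[0,0,0],-0.94],[1,[0,0,0],-0.94],[1,[0,0,0],-0.94],[1,[0,0,0],-0.94],[1,[0,0,0],-0.94],[1,[0,0,0],-0.94],[1,[0,0,0],-0.94]]'
python3 -m crank '[[1,[0.4,-0.13,0],0],[1,[0.8,-0.264,0],0],[1,[0.8,-0.264,0],0],[1,[0.8,-0.264,0],0],[1,[0.8,-0.264,0],0],[1,[0.8,-0.264,0],0],[1,[0.8,-0.264,0],0],[1,[0.8,-0.264,0],0],[1,[0.8,-0.264,0],0],[1,[0.8,-0.264,0],0],[1,[0.8,-0.264,0],0],[1,[0.8,-0.264,0],0],[1,[0.8,-0.264,0],0],[1,[0.8,-0.264,0],0],[1,[0.4,-0.13,0],0],[1,[0,0,0],0],[1,[0,0,0],0]]'
python3 - <<'E'
from h import *
c,s=shot("wrist","w1"); print(s['tool_pos'],np.degrees(np.arctan2(s['tool_rot'][1,0],s['tool_rot'][0,0])),s['joint_positions'])
print(px(c,[.457,.109,.016]),px(c,[.457,.109,.084]))
E
```

```text
t: 0.98
tool_pos: [0.1894, -0.5427, 0.2309]
tool_rot: [[0.649, 0.761, -0.0], [0.761, -0.649, 0.001], [0.001, -0.001, -1.0]]
force: [0.2, -0.6, -0.2]
gripper_width: 0.085
finger_force: 0.0
t: 3.1
tool_pos: [0.4583, 0.1112, 0.2311]
tool_rot: [[0.651, 0.759, -0.001], [0.759, -0.651, -0.0], [-0.001, -0.0, -1.0]]
force: [0.1, 0.0, 0.0]
gripper_width: 0.0852
finger_force: 0.0
[0.45829802 0.1111605  0.23109699] 49.40649784257088 [ 7.44477995e-02 -6.69708005e-02  1.66390868e+00 -1.09112587e-04
  1.54528983e+00  7.82940982e-01]
[324.05098598 210.93639487] [324.3088272  228.02774337]
```

View pics/w1.png

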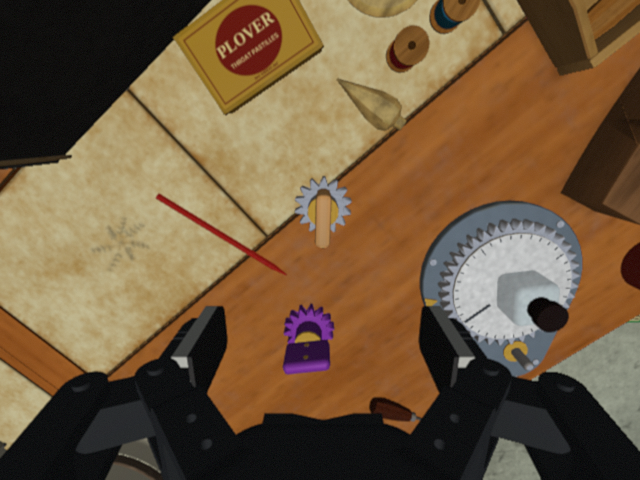

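The wrist view shows the key at (323,210) with its handle vertical from (322,195) to (323,247), close to the prediction. I'll refine it with masks and also measure the turntable.

```bash
python3 - <<'E'
from h import *
im=cv2.imread('pics/w1_raw.png'); c=cam("wrist"); s=monitor.state()
b=im[165:260,280:365]; t=cv2.imread('pics/top0.png'); d=im[190:380,410:600]
o=np.hstack([cv2.resize(b,(425,475),interpolation=3),cv2.resize(d,(375,475),interpolation=3)]);cv2.imwrite('pics/c2.png',o)
def K(img,lo,hi,box):
    h=cv2.cvtColor(img,cv2.COLOR_BGR2HSV);m=np.zeros(h.shape[:2],np.uint8);x0,y0,x1,y1=box
    m[y0:y1,x0:x1]=cv2.inRange(h,lo,hi)[y0:y1,x0:x1]; return m
# gear: low-saturation grey, convex hull -> tip circle
for n,img,cc,box,z in(("wrist",im,c,(285,165,360,245),.012),("top",t,cam("top"),(225,205,285,265),.012)):
    m=K(img,(0,0,90),(179,70,255),box); cs=cv2.findContours(m,0,1)[0]; g=max(cs,key=cv2.contourArea)
    (x,y),r=cv2.minEnclosingCircle(g); print(n,"gear",x,y,r,ray(cc,(x,y),z))
E
```

```text
wrist gear 322.2803649902344 204.8831787109375 28.934425354003906 [0.45945121 0.11444354 0.012     ]
top gear 255.3151092529297 233.3866729736328 18.181045532226562 [0.46013266 0.11103362 0.012     ]
```

View pics/c2.png

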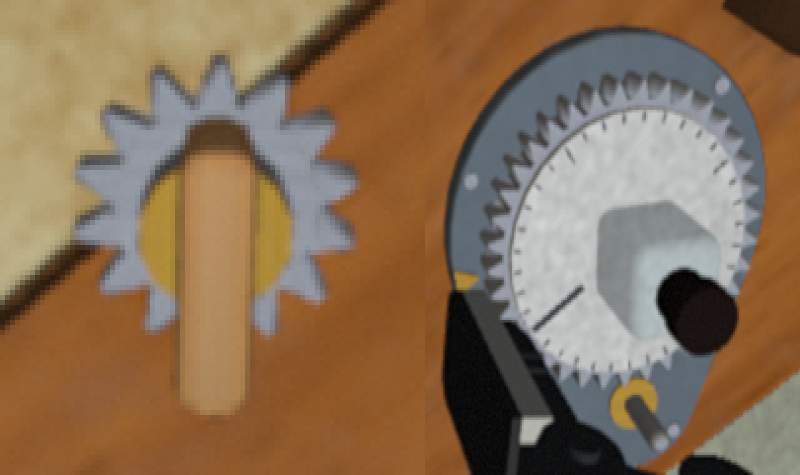

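The key crop gives a handle top from rows 195 to 248, centred at column 322.8. I'll compute the key centre and the descent.

```bash
python3 - <<'E'
from h import *
c=cam("wrist"); s=monitor.state()
for p in((322.8,195),(322.8,248),(322.8,221.5)): print(ray(c,p,.084))
for X in ([.4597,.1128],): 
    print(togo(s,[X[0]-s['tool_pos'][0],X[1]-s['tool_pos'][1],.063-.0187-s['tool_pos'][2]]))
E
```

```text
[0.47545488 0.13221623 0.084     ]
[0.44368595 0.09523687 0.084     ]
[0.45997533 0.11419788 0.084     ]
[ 3.900e-02 -3.000e-03  3.116e+00]
```

```bash
python3 -m crank '[[1,[0.05,0,0.5],0],[1,[0,0,0.6],0],[1,[0,0,0.6],0],[1,[0,0,0.5],0],[1,[0,0,0.4],0],[1,[0,0,0.3],0],[1,[0,0,0.12],0],[1,[0,0,0],0],[-1,[0,0,0],0],[-1,[0,0,0],0],[-1,[0,0,0],0],[-1,[0,0,0],0],[-1,[0,0,0],0],[-1,[0,0,0],0]]' 60
```

```text
t: 4.9
tool_pos: [0.4607, 0.1139, 0.0504]
tool_rot: [[0.651, 0.759, 0.0], [0.759, -0.651, 0.0], [0.0, 0.0, -1.0]]
force: [-0.6, 0.6, 5.1]
gripper_width: 0.0129
finger_force: 59.4
```

```bash
python3 -m crank '[[-1,[0,0,-0.3],0],[-1,[0,0,-0.6],0],[-1,[0,0,-0.6],0],[-1,[0,0,-0.5],0],[-1,[0,0,-0.2],0],[-1,[0,0,0],0]]'
python3 - <<'E'
from h import *
t=cv2.imread('pics/top0.png');c=cam("top")
h=cv2.cvtColor(t,cv2.COLOR_BGR2HSV)
for v in(150,170,190,200):
    m=np.zeros(h.shape[:2],np.uint8); m[120:240,315:425]=cv2.inRange(h,(0,0,v),(179,40,255))[120:240,315:425]
    m=cv2.morphologyEx(m,2,np.ones((3,3))) if v>=190 else m
    g=max(cv2.findContours(m,0,1)[0],key=cv2.contourArea); e=cv2.fitEllipse(cv2.convexHull(g)); print(v,e, ray(c,e[0],.04))
# zero line dark pixels
m=np.zeros(h.shape[:2],np.uint8); m[190:218,366:382]=255*(h[190:218,366:382,2]<140)
y,x=np.nonzero(m);print(np.c_[x,y][:60].tolist())
P=ray(c,(429.2,199.2),.05);Q=ray(c,(355.2,219.6),.021);print(P,Q)
E
```

```text
t: 5.65
tool_pos: [0.4605, 0.1138, 0.1818]
tool_rot: [[0.651, 0.759, 0.0], [0.759, -0.651, 0.0], [0.0, 0.0, -1.0]]
force: [-0.3, -0.5, -3.1]
gripper_width: 0.0131
finger_force: 58.9
150 ((373.6908264160156, 176.97764587402344), (86.18157958984375, 86.82196044921875), 107.84580993652344) [ 0.55971874 -0.08971078  0.04      ]
170 ((373.63067626953125, 177.20486450195312), (85.6100082397461, 86.58853149414062), 113.94696044921875) [ 0.55932426 -0.08961679  0.04      ]
190 ((373.4553527832031, 177.33041381835938), (74.72260284423828, 82.34475708007812), 7.378452301025391) [ 0.55909916 -0.08932363  0.04      ]
200 ((373.8473815917969, 176.39414978027344), (73.67393493652344, 74.68551635742188), 106.90364074707031) [ 0.560732   -0.08995571  0.04      ]
[[373, 193], [374, 193], [373, 194], [374, 194], [373, 195], [374, 195], [373, 196], [374, 196], [373, 197], [374, 197], [373, 198], [374, 198], [373, 199], [374, 199], [373, 200], [374, 200], [373, 201], [374, 201], [373, 202], [374, 202], [373, 203], [374, 203], [373, 204], [374, 204], [373, 205], [374, 205], [373, 206], [374, 206], [373, 207], [374, 207], [373, 208], [374, 208], [373, 209], [374, 209], [373, 210], [374, 210], [373, 211], [374, 211], [380, 211], [373, 212], [374, 212], [380, 212], [374, 214], [369, 216], [370, 216], [376, 216], [377, 216], [369, 217], [371, 217], [376, 217], [378, 217]]
[ 0.52270133 -0.18238755  0.05      ] [ 0.48824231 -0.06115113  0.021     ]
```

From the top image, the platter is at (0.560,-0.090), the post at (0.523,-0.182), the turntable yaw about -22° and the platter about +0.41 rad. Next I'll carry the key to 60 mm short of the post along tool x and look from close by.

```bash
python3 -m crank '[[-1,[-0.2,0.2,0],0.4],[-1,[-0.4,0.4,0],0.43],[-1,[-0.4,0.4,0],0],[-1,[-0.4,0.4,0],0],[-1,[-0.4,0.4,0],0],[-1,[-0.4,0.4,0],0],[-1,[-0.4,0.4,0],0],[-1,[-0.4,0.4,0],0],[-1,[-0.4,0.4,0],0],[-1,[-0.4,0.4,0],0],[-1,[-0.27,0.2,0],0],[-1,[0,0,0.4],0],[-1,[0,0,0.4],0],[-1,[0,0,0.3],0],[-1,[0,0,0],0],[-1,[0,0,0],0]]'
python3 - <<'E'
from h import *
c,s=shot("wrist","w2"); print(s['tool_pos'],s['joint_positions'].round(3)); print(px(c,[.5227,-.1824,.05]),px(c,[.5602,-.0897,.04]))
E
```

```text
t: 7.65
tool_pos: [0.4637, -0.2286, 0.1168]
tool_rot: [[0.7, 0.714, 0.001], [0.714, -0.7, -0.0], [0.0, 0.001, -1.0]]
force: [0.3, -0.0, -2.4]
gripper_width: 0.0129
finger_force: 58.6
[ 0.46367412 -0.22864927  0.11680176] [-0.607  0.098  1.733  0.     1.31   0.168]
[340.49462884 140.88483152] [271.69752893 -38.52576214]
```

View pics/w2.png

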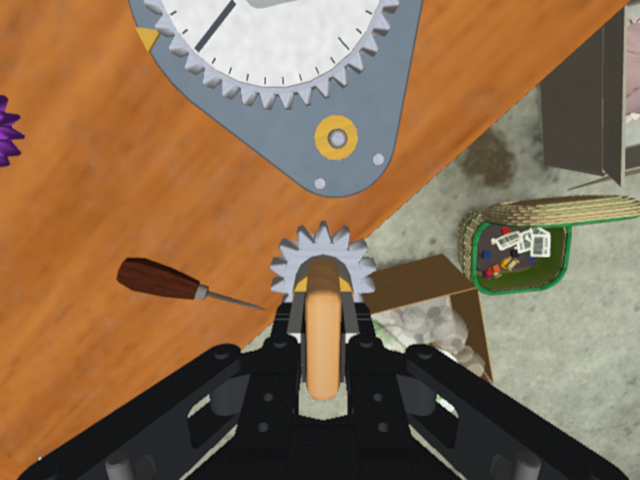

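The wrist view shows the post tip at (338,138.5), close to the prediction, the held pinion below with its leading tip at (323,222), and the platter teeth at (270,105). I'll measure centres and tooth phases from the contours.

```bash
cat > m.py <<'E'
from h import *
from scipy.optimize import least_squares
def teeth(img,c,box,z,ctr,R,N,v=110,sat=60,arc=None):
    """fit tip circle of radius R at height z; return centre, tooth phase(deg) mod 360/N"""
    h=cv2.cvtColor(img,cv2.COLOR_BGR2HSV);x0,y0,x1,y1=box;m=np.zeros(h.shape[:2],np.uint8)
    m[y0:y1,x0:x1]=cv2.inRange(h,(0,0,v),(179,sat,255))[y0:y1,x0:x1]
    g=max(cv2.findContours(m,0,cv2.CHAIN_APPROX_NONE)[0],key=cv2.contourArea)[:,0]
    g=g[(g[:,0]>x0+1)&(g[:,0]<x1-2)&(g[:,1]>y0+1)&(g[:,1]<y1-2)]
    W=np.array([ray(c,p,z)[:2] for p in g]); C=np.array(ctr)
    for _ in range(6):
        d=W-C;r=np.hypot(*d.T);a=np.arctan2(d[:,1],d[:,0])
        q=np.round((np.degrees(a))/(360/N)*4).astype(int)
        ok=(r>R-.0085)&(r<R+.005)
        if arc: ok&=np.abs((np.degrees(a)-arc[0]+180)%360-180)<arc[1]
        ph=np.degrees(np.angle(np.sum(np.exp(1j*N*a[ok])*(r[ok]-(R-.005)).clip(0))))/N
        tip=ok&(np.abs((np.degrees(a)-ph+180/N)%(360/N)-180/N)<0.08*360/N)
        C=least_squares(lambda C:np.hypot(*(W[tip]-C).T)-R,C,loss='soft_l1',f_scale=.0005).x
    e=np.hypot(*(W[tip]-C).T)-R
    return C,ph,tip.sum(),e.std(),r[tip].mean()
E
python3 - <<'E'
from m import *
im=cv2.imread('pics/w2_raw.png'); s=monitor.state(); c=cam("wrist",s)
P=ray(c,(338,138.5),.05); print("post",P)
b=s['tool_pos'][2]-.0504
print("tool",s['tool_pos'],"pinion",teeth(im,c,(262,215,384,290),b+.015,s['tool_pos'][:2],.0314,14,arc=(45,110)))
for v in(110,140):print("platter",teeth(im,c,(150,0,420,115),.036,(.5602,-.0897),.0754,36,v=v,sat=45))
a,d=[ray(c,p,.04) for p in((235,3),(198,50))]; print("zero dir",np.degrees(np.arctan2(*(d-a)[1::-1])))
a=ray(c,(158,43),.021); print("pointer tip",a)
E
```

```text
post [ 0.52270375 -0.18047042  0.05      ]
tool [ 0.46376631 -0.22871867  0.11700186] pinion (array([ 0.46290062, -0.23017132]), np.float64(-3.0437509547416113), np.int64(43), np.float64(0.0012039956439635732), np.float64(0.031048123483116006))
platter (array([ 0.55844204, -0.08977466]), np.float64(0.8266279101920555), np.int64(196), np.float64(0.002556335950151407), np.float64(0.07571372717852431))
platter (array([ 0.56036781, -0.08726542]), np.float64(1.3563978031731305), np.int64(145), np.float64(0.0023548060156936717), np.float64(0.07550740362808514))
zero dir -179.56881425592647
pointer tip [ 0.48225729 -0.06154914  0.021     ]
```

```bash
python3 - <<'E'
from m import *
im=cv2.imread('pics/w2_raw.png'); s=monitor.state(); c=cam("wrist",s); T=s['tool_rot']
h=cv2.cvtColor(im,cv2.COLOR_BGR2HSV)
m=np.zeros(h.shape[:2],np.uint8);m[212:285,262:384]=cv2.inRange(h,(0,0,110),(179,60,255))[212:285,262:384]
g=max(cv2.findContours(m,0,cv2.CHAIN_APPROX_NONE)[0],key=cv2.contourArea)[:,0]
W=np.array([T.T@(ray(c,p,s['tool_pos'][2]-.0504+.0155)-s['tool_pos']) for p in g])*1000
a=np.degrees(np.arctan2(W[:,1],W[:,0]));r=np.hypot(W[:,0],W[:,1])
for k in(-3,-2,-1,0,1,2,3):
    q=np.abs(a-k*25.714)<9; i=q&(r>r[q].max()-1.2); print(k,r[q].max().round(1),a[i].mean().round(2),W[i].mean(0).round(1),g[i].mean(0).round(1))
# post tip bright blob and washer
m=cv2.inRange(h[110:165,308:362],(12,120,110),(32,255,255));y,x=np.nonzero(m);print("washer",ray(c,(308+(x.min()+x.max())/2,110+(y.min()+y.max())/2),.02))
m=cv2.inRange(h[110:165,308:362],(0,0,0),(179,70,255));cs=max(cv2.findContours(m[10:45,10:50].copy(),0,1)[0],key=cv2.contourArea)
e=cv2.minEnclosingCircle(cs);print(e[0][0]+318,e[0][1]+120,e[1])
# zero line
L=(h[0:60,190:245,2]<90);y,x=np.nonzero(L);v=cv2.fitLine(np.c_[x+190,y].astype(np.float32),2,0,.01,.01).ravel();print(v,len(x))
p=[ray(c,(v[2]+k*v[0],v[3]+k*v[1]),.04) for k in(-20,20)];d=p[1]-p[0];print(np.degrees(np.arctan2(d[1],d[0])),p[0])
E
```

```text
-3 31.8 -78.15 [  6.4 -30.7  34.9] [270.5 266.8]
-2 31.6 -53.06 [ 18.7 -24.8  34.9] [279.9 246.4]
-1 31.0 -24.68 [ 27.5 -12.7  34.9] [301.3 231.2]
0 30.5 -1.52 [29.9 -0.8 34.9] [322.9 227. ]
1 30.3 23.23 [27.2 11.7 34.9] [345.5 231.8]
2 45.4 45.58 [31.4 32.  34.9] [382.8 224.4]
3 35.6 72.04 [10.8 33.2 34.9] [383.  259.5]
washer [ 0.52296857 -0.18014722  0.02      ]
337.13157844543457 138.13157844543457 9.40518856048584
[  0.6100194   -0.79238653 214.60527     25.742105  ] 190
0.9403116769300598 [ 0.50397405 -0.08771707  0.04      ]
```

```bash
python3 -m crank '[[-1,[0.32,0.04,0],0],[-1,[0.5,0.05,0],0],[-1,[0.3,0.037,0],0],[-1,[0.16,0.02,0],0],[-1,[0,0,0.13],0],[-1,[0,0,0.1],0],[-1,[0,0,0],0],[-1,[0,0,0],0]]'
python3 -m crank '[[-1,[0,0,0.03],0],[-1,[0,0,0.03],0],[-1,[0,0,0],0]]'
python3 -m crank '[[-1,[0,0,0.03],0],[-1,[0,0,0.03],0],[-1,[0,0,0],0]]'
```

```text
t: 8.7
tool_pos: [0.5232, -0.1801, 0.1024]
tool_rot: [[0.7, 0.714, 0.0], [0.714, -0.7, 0.0], [0.0, -0.0, -1.0]]
force: [0.5, 1.0, -2.2]
gripper_width: 0.0129
finger_force: 58.8
t: 9.07
tool_pos: [0.5233, -0.1798, 0.0986]
tool_rot: [[0.7, 0.714, -0.0], [0.714, -0.7, 0.0], [-0.0, -0.0, -1.0]]
force: [-0.5, 0.3, -3.1]
gripper_width: 0.013
finger_force: 58.8
t: 9.45
tool_pos: [0.5234, -0.1798, 0.0949]
tool_rot: [[0.7, 0.714, -0.0], [0.714, -0.7, 0.0], [-0.0, -0.0, -1.0]]
force: [-0.8, 0.9, -3.3]
gripper_width: 0.0131
finger_force: 58.8
```

```bash
python3 -m crank '[[-1,[0,0,0.05],0],[-1,[0,0,0.05],0],[-1,[0,0,0],0]]'
python3 -m crank '[[-1,[0,0,0.03],0],[-1,[0,0,0.03],0],[-1,[0,0,0],0],[-1,[0,0,0],0]]'
```

```text
t: 9.82
tool_pos: [0.5233, -0.1797, 0.0887]
tool_rot: [[0.7, 0.714, -0.001], [0.714, -0.7, 0.0], [-0.0, -0.001, -1.0]]
force: [-0.2, -0.3, -2.5]
gripper_width: 0.0127
finger_force: 58.8
t: 10.32
tool_pos: [0.5235, -0.1798, 0.0856]
tool_rot: [[0.7, 0.714, 0.0], [0.714, -0.7, 0.0], [0.0, -0.0, -1.0]]
force: [-0.3, -0.7, -3.2]
gripper_width: 0.013
finger_force: 58.8
```

```bash
python3 -m crank '[[-1,[0,0,0.03],0],[-1,[0,0,0],0]]'
python3 -m crank '[[-1,[0,0,0.03],0],[-1,[0,0,0],0]]'
```

```text
t: 10.58
tool_pos: [0.5234, -0.1798, 0.0835]
tool_rot: [[0.7, 0.714, -0.0], [0.714, -0.7, 0.0], [-0.0, -0.0, -1.0]]
force: [0.1, -0.6, -2.5]
gripper_width: 0.0132
finger_force: 58.8
t: 10.82
tool_pos: [0.5234, -0.1798, 0.0817]
tool_rot: [[0.7, 0.714, -0.0], [0.714, -0.7, 0.0], [-0.0, -0.0, -1.0]]
force: [-0.2, -0.9, -2.9]
gripper_width: 0.013
finger_force: 58.8
```

```bash
python3 -m crank '[[-1,[0,0,0.05],0],[-1,[0,0,0.05],0],[-1,[0,0,0],0]]'
python3 -m crank '[[-1,[0,0,0.03],0],[-1,[0,0,0.03],0],[-1,[0,0,0.02],0],[-1,[0,0,0],0]]'
python3 -m crank '[[-1,[0,0,0.02],0],[-1,[0,0,0],0]]'
```

```text
t: 11.2
tool_pos: [0.5233, -0.1797, 0.0755]
tool_rot: [[0.7, 0.714, -0.001], [0.714, -0.7, 0.0], [-0.0, -0.001, -1.0]]
force: [0.4, -0.2, -3.1]
gripper_width: 0.0131
finger_force: 58.8
t: 11.7
tool_pos: [0.5234, -0.1798, 0.071]
tool_rot: [[0.7, 0.714, -0.0], [0.714, -0.7, 0.0], [0.0, -0.0, -1.0]]
force: [0.4, 0.2, -2.5]
gripper_width: 0.0132
finger_force: 58.8
t: 11.95
tool_pos: [0.5237, -0.1799, 0.0704]
tool_rot: [[0.7, 0.714, 0.001], [0.714, -0.7, -0.0], [0.0, 0.001, -1.0]]
force: [-1.7, 0.7, 5.1]
gripper_width: 0.0132
finger_force: 59.8
```

The key is seated at z = 20 mm. Now I'll turn it anticlockwise, which is negative about tool z.

```bash
python3 -m crank '[[-1,[0,0,-0.005],-0.2],[-1,[0,0,0],-0.4],[-1,[0,0,0],-0.4],[-1,[0,0,0],-0.4],[-1,[0,0,0],-0.4],[-1,[0,0,0],-0.4],[-1,[0,0,0],-0.4],[-1,[0,0,0],-0.2],[-1,[0,0,0],0]]'
```

```text
t: 13.08
tool_pos: [0.5236, -0.1799, 0.0704]
tool_rot: [[0.522, 0.853, 0.0], [0.853, -0.522, -0.0], [0.0, 0.0, -1.0]]
force: [0.2, -1.1, 5.6]
gripper_width: 0.0131
finger_force: 60.0
```

```bash
python3 -m crank '[[-1,[0,0,0],-0.2],[-1,[0,0,0],-0.5],[-1,[0,0,0],-0.5],[-1,[0,0,0],-0.5],[-1,[0,0,0],-0.5],[-1,[0,0,0],-0.5],[-1,[0,0,0],-0.5],[-1,[0,0,0],-0.5],[-1,[0,0,0],-0.5],[-1,[0,0,0],-0.5],[-1,[0,0,0],-0.5],[-1,[0,0,0],-0.5],[-1,[0,0,0],-0.5],[-1,[0,0,0],-0.5],[-1,[0,0,0],-0.5],[-1,[0,0,0],-0.5],[-1,[0,0,0],-0.5],[-1,[0,0,0],-0.4],[-1,[0,0,0],-0.2],[-1,[0,0,0],0]]'
python3 - <<'E'
from h import *
t,s=shot("top","t2",(312,122,462,242),4); c,s=shot("wrist","w3")
print(s['force'],s['joint_positions'].round(2))
E
```

```text
t: 15.58
tool_pos: [0.5236, -0.1799, 0.0704]
tool_rot: [[-0.154, 0.988, 0.0], [0.988, 0.154, -0.0], [-0.0, 0.0, -1.0]]
force: [-0.2, -1.0, 6.3]
gripper_width: 0.0131
finger_force: 60.0
[ 0.25505271 -0.04432344  6.37705554] [-0.47  0.21  1.7   0.    1.23 -0.62]
```

View pics/t2.png

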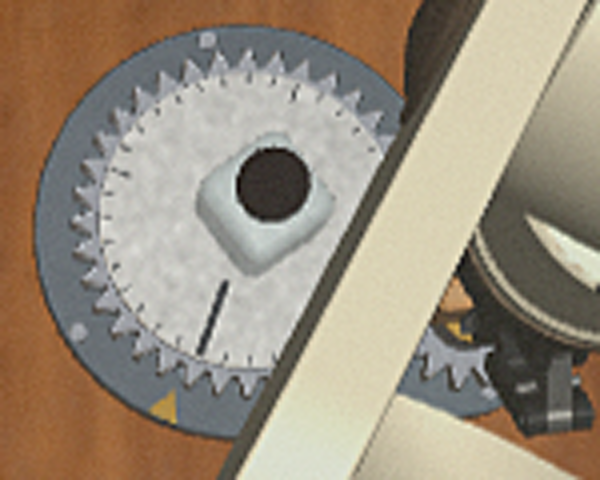

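The platter follows the key. The zero line now runs (225,282) to (203,352) in the crop and the pointer tip is at (170,392), so there is still some way to go. I'll measure it.

```bash
cat > z.py <<'E'
from h import *
import sys
def zero(img):
    c=cam("top");h=cv2.cvtColor(img,cv2.COLOR_BGR2HSV).astype(int)
    C=np.array([.5602,-.0895])
    p0=px(c,[C[0],C[1],.04])
    # dark profile over angle, radii 30..62 mm
    A=np.arange(140,200,.2);g=cv2.cvtColor(img,cv2.COLOR_BGR2GRAY).astype(np.float32)
    R=np.arange(.034,.056,.001)
    U=np.array([[px(c,[C[0]+r*np.cos(a),C[1]+r*np.sin(a),.04]) for r in R] for a in np.radians(A)],np.float32)
    V=cv2.remap(g,U[...,0],U[...,1],1); 
    out=[]
    for sl in(slice(0,11),slice(11,22),slice(0,22)):
        f=V[:,sl].mean(1);w=(np.median(f)-f-12).clip(0);k=np.argmax(w);w[np.abs(A-A[k])>6]=0;out.append((w*A).sum()/w.sum())
    # pointer brass: tip and centroid
    m=((h[...,0]>12)&(h[...,0]<32)&(h[...,1]>130)&(h[...,2]>140)).astype(np.uint8);b=np.zeros_like(m);b[212:232,342:364]=m[212:232,342:364]
    y,x=np.nonzero(b);q=ray(c,(x.mean(),y.mean()),.021)
    return np.round(out,2),q,np.degrees(np.arctan2(q[1]-C[1],q[0]-C[0])),np.hypot(q[1]-C[1],q[0]-C[0]),len(x)
if __name__=="__main__":
    for f in sys.argv[1:]: print(f,zero(cv2.imread(f"pics/{f}.png")))
E
python3 z.py top0 t2_raw
```

```text
top0 (array([181.34, 181.05, 181.19]), array([ 0.47422063, -0.05160841,  0.021     ]), np.float64(156.21664258835668), np.float64(0.09395863091748612), 83)
t2_raw (array([161.46, 161.48, 161.46]), array([ 0.47501639, -0.04990486,  0.021     ]), np.float64(155.07000077559124), np.float64(0.09393626387744271), 73)
```

```bash
python3 - <<'E'
from h import *
c=cam("top");C=np.array([.5602,-.0895])
for f in("top0","t2_raw"):
    im=cv2.imread(f"pics/{f}.png");h=cv2.cvtColor(im,cv2.COLOR_BGR2HSV)
    for lo in(16,18):
        m=np.zeros(h.shape[:2],np.uint8);m[214:232,345:364]=cv2.inRange(h,(lo,110,120),(32,255,255))[214:232,345:364]
        g=max(cv2.findContours(m,0,1)[0],key=cv2.contourArea);M=cv2.moments(g);q=ray(c,(M['m10']/M['m00'],M['m01']/M['m00']),.021)
        d=q[:2]-C;print(f,lo,cv2.contourArea(g),q,np.degrees(np.arctan2(d[1],d[0])),np.hypot(*d))
    # platter centre by tooth-tip hull
    if f=="top0":
        m=np.zeros(h.shape[:2],np.uint8);m[120:240,315:425]=cv2.inRange(h,(0,0,150),(179,40,255))[120:240,315:425]
        g=max(cv2.findContours(m,0,1)[0],key=cv2.contourArea);e=cv2.minEnclosingCircle(g);print(e,ray(c,e[0],.036))
E
```

```text
top0 16 20.0 [ 0.48062904 -0.05774737  0.021     ] 158.24563047996844 0.08567243556022332
top0 18 20.0 [ 0.48062904 -0.05774737  0.021     ] 158.24563047996844 0.08567243556022332
((373.6557312011719, 176.9150848388672), 43.697818756103516) [ 0.56065388 -0.09001301  0.036     ]
t2_raw 16 19.5 [ 0.48066523 -0.05786937  0.021     ] 158.31249911580977 0.08559367435325439
t2_raw 18 19.5 [ 0.48066523 -0.05786937  0.021     ] 158.31249911580977 0.08559367435325439
```

```bash
python3 -m crank '[[-1,[0,0,0],-0.3],[-1,[0,0,0],-0.4],[-1,[0,0,0],-0.4],[-1,[0,0,0],-0.4],[-1,[0,0,0],-0.3],[-1,[0,0,0],0],[-1,[0,0,0],0]]'
python3 - <<'E'
from h import *
shot("top","t3")
E
python3 z.py t3_raw
```

```text
t: 16.55
tool_pos: [0.5236, -0.1799, 0.0704]
tool_rot: [[-0.294, 0.956, 0.0], [0.956, 0.294, -0.0], [-0.0, 0.0, -1.0]]
force: [1.1, -0.7, 5.8]
gripper_width: 0.0132
finger_force: 60.0
t3_raw (array([158.01, 158.14, 158.07]), array([ 0.47518285, -0.05081908,  0.021     ]), np.float64(155.53551488965934), np.float64(0.09340304736866868), 76)
```

```bash
python3 -m crank '[[-0.5,[0,0,0],0],[0,[0,0,0],0],[0,[0,0,0],0],[0,[0,0,0],0],[0,[0,0,-0.2],0],[0,[0,0,-0.4],0],[0,[0,0,-0.6],0],[0,[0,0,-0.6],0],[0,[0,0,-0.6],0],[0,[0,0,-0.4],0],[0,[0,0,-0.2],0],[0,[0,0,0],0],[0,[0,0,0],0]]'
python3 - <<'E'
from h import *
shot("top","t4");c,s=shot("wrist","w4"); print(s['tool_pos'],s['force'])
E
python3 z.py t4_raw
```

```text
t: 18.23
tool_pos: [0.5232, -0.1797, 0.2491]
tool_rot: [[-0.293, 0.956, -0.001], [0.956, 0.293, 0.001], [0.001, -0.001, -1.0]]
force: [1.0, -0.3, 0.0]
gripper_width: 0.043
finger_force: 0.0
[ 0.52315156 -0.17964301  0.24912702] [ 0.17250553  0.59381922 -0.39407519]
t4_raw (array([158.02, 158.11, 158.06]), array([ 0.47489259, -0.05073103,  0.021     ]), np.float64(155.5600093503817), np.float64(0.09370371801577518), 71)
```

View pics/w4.png

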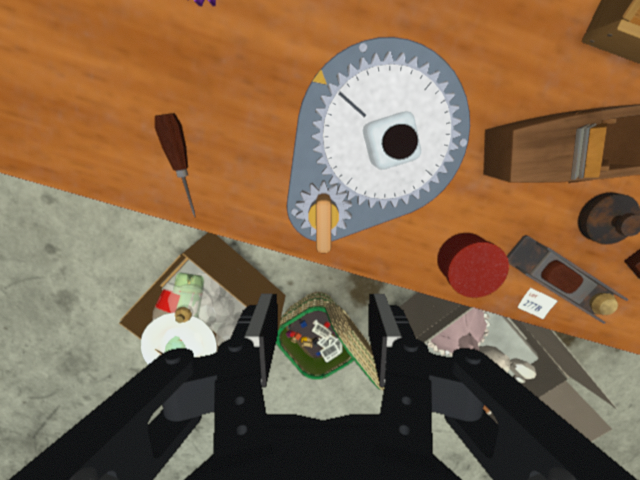

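The wrist view shows the key home and meshed at (323,215), the bottle standing centrally, and the zero line (365,115) to (340,93) aimed at the pointer (320,76). I'll do one numeric cross-check.

```bash
python3 - <<'E'
from h import *
im=cv2.imread('pics/w4_raw.png');h=cv2.cvtColor(im,cv2.COLOR_BGR2HSV);c=cam("wrist")
y,x=np.nonzero(h[90:117,337:368,2]<100);v=cv2.fitLine(np.c_[x+337,y+90].astype(np.float32),2,0,.01,.01).ravel()
p=[ray(c,(v[2]+k*v[0],v[3]+k*v[1]),.04) for k in(-15,15)];d=p[1]-p[0];print(np.degrees(np.arctan2(d[1],d[0]))%180)
m=np.zeros(h.shape[:2],np.uint8);m[65:92,308:335]=cv2.inRange(h,(18,110,120),(32,255,255))[65:92,308:335]
g=max(cv2.findContours(m,0,1)[0],key=cv2.contourArea);M=cv2.moments(g);q=ray(c,(M['m10']/M['m00'],M['m01']/M['m00']),.021)
m=np.zeros(h.shape[:2],np.uint8);m[45:215,310:475]=cv2.inRange(h,(0,0,190),(179,30,255))[45:215,310:475]
g=max(cv2.findContours(m,0,1)[0],key=cv2.contourArea);e=cv2.fitEllipse(cv2.convexHull(g));C=ray(c,e[0],.038)
print(e,C,q,np.degrees(np.arctan2(*(q-C)[1::-1])), np.hypot(*(q-C)[:2]))
L=np.array(p)[:,:2].mean(0);print("line mid from centre",np.degrees(np.arctan2(*(L-C[:2])[::-1])))
E
```

```text
157.99537219881083
((386.0950622558594, 129.52833557128906), (143.87855529785156, 155.5675048828125), 24.229761123657227) [ 0.55834585 -0.08220233  0.038     ] [ 0.48003723 -0.05449458  0.021     ] 160.51481913625696 0.08306598967157228
line mid from centre 163.1874556603275
```

```bash
python3 -c "
from plant import job_done; print(job_done())"
```

```text
the job is handed in; nothing more can be done
None
```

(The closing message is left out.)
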